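Set the end-cap clearance on a braked spindle

ROBOT

A 6-joint arm with a two-finger parallel gripper is mounted at the origin on a cart in front of the work surface, level with it; the furniture and walls round the work are solid. World frame = base frame: x ahead of the robot, y to its left, z up, the work surface at z = 0. Lengths are in m, angles in rad, forces in N, time in s.
With the tool pointing down it reaches from about 0.225 to 0.725 m from the base axis. Payload 3.1 kg.
Tool frame: the origin (TCP) lies between the finger pads, 19 mm behind the fingertips; this is the grasp point; z points along the fingers, y is the line along which they close (so a half turn about z gives the same grasp; the last joint's range is limited). The gripper opens to 85 mm and grips with 20 to 120 N. Pads are 22 mm wide; open, the fingers measure 114 mm over their backs; the gripper's body (76 mm by 85 mm) begins 54 mm behind the grasp point. The pads swing forward as they close: fully open they stand 13 mm farther back than shut.
Start: joints at [1.202, 0.048, 0.099, 1.622, 0, 1.443], TCP at [0.125, 0.51, 0.25] pointing down, gripper open.
Joint ranges: [-2.91, 2.91], [-0.99, 1.94], [-1.21, 1.42], [-2.12, 2.29], [-1.49, 1.47], [-3.14, 3.14]. Speed limits (rad/s): [2.79, 2.79, 3.14, 3.14, 3.14, 3.14].

INTERFACE

Orientations are given as a unit quaternion [x, y, z, w].
In Python, from cell import ctrl, vision, job gives the robot as it stands.
- The arm moves only by the tool apply_moves, never from a script. Its argument "rows" is one flat list of numbers, 6 for each row, row after row: the shift along the tool's x, y, z each as a share of 0.03 m, from -1 to 1, then the turn, a rotation vector about the tool's x, y, z each as a share of 0.12 rad, from -1 to 1. In form: [dx, dy, dz, wx, wy, wz, dx, dy, dz, wx, wy, wz, ...]. A call has 1 to 5 rows; each row shifts and turns the commanded pose from where the row before left it, along the tool's axes as they then stand; what a row does not reach is not made up. A row lasts 1/12 s, in which the tool goes at most 41.7 mm and 7.16 degrees, less where a joint would pass 70% of its speed; a pose out of reach is approached as far as the arm can. A call with a number of a shift or a turn outside -1 to 1 is refused whole. A call with a gripper value outside its range is refused whole. "claw" is the opening, from 0 (shut) to 1 (fully open), set as the call begins (left out, the last holds). The fingers move at their own pace and stop on an object; "grip_force" is the grip in N (left out, the last holds). Time passes only in rows, so rows that do not move let the fingers close. It gives the time, the measured TCP pose, the force, the opening and the grip force at its end, in the units of the state.
- ctrl.observe(): the state, without advancing time (a new reading comes with each control period).
- vision.read_camera(name): name is "scene" or "top" or "wrist"; returns a dict with "img" (420x560x3 uint8, red, green, blue), "depth" (420x560 float32, m along the optical axis (not along the pixel's ray), 0 where there is no reading), "intrinsics" (3x3 intrinsics, pixels), "distortion" ([k1, k2, p1, p2, k3] as OpenCV has them; the pictures are not rectified), "origin" and "orientation" of the camera in the world. Camera axes: x right, y up, looking along -z (the intrinsics and any distortion apply to the point x, -y, -z); pixel columns grow to the right and rows downward; lengths in m; the calibration is good to about 2 mm. A picture is of the moment at which its call begins.
- job.job_done(): hands the job in; it is judged then, once.
The state is a dict: "time": time; "q": joint angles; "dq": joint speeds; "tau": joint torques, N m; "tool_pos": TCP position; "tcp_rot": TCP orientation; "force": force on the tool from outside, world axes, zero at the start; "ft_torque": the same for the moment, N m; "opening": finger opening in m; "grip_force": force on a finger pad.
Only numpy, scipy, OpenCV 4.12 (cv2) and the standard library are available. Lean on these libraries where they do the work, as an engineer would, in place of code of your own. Each camera call takes 0.05 s, during which the arm holds its last target. There are 200 camera calls.

TASK

Press the spindle's brake lever fully down so that the tube can no longer spin, then screw the tube's knurled end cap clockwise until it bottoms out. Then back the cap off a quarter turn so that the optic under it is not stressed, and finish while still gripping the cap there, with the brake still on. Leave the things lying around where they are.

Things in the scene. Friction and masses are not known exactly. Their poses are not given: they have to be found in the camera images.
- chuck: Bench spindle fixed to the table, dark base plate 110 x 150 x 12 mm. Origin: on the table, on the vertical spindle axis (plate from y = -57 to +93 mm); +y points to the brake lever. On the axis: a disc with 12 radial lugs (radius 48 mm, 25 to 33 mm up) and a black tube, 40 mm in diameter, up to 78 mm. Disc, tube and cap spin freely together until the brake is on
- cap: Knurled aluminium end cap, 44 mm in diameter, 26 mm high, on top of the tube, on the spindle axis. Origin: centre of its underside, 80 mm above the table when bottomed out. A short raised bar on its top runs from the centre to the rim along its +x. Clockwise from above screws it down, 6 mm per turn. It is already started on the thread and cannot come off
- cap_grip (a point): Point on the cap's axis at half its height (13 mm over its underside): the height to grip
- thread (a joint): Turn of the cap relative to the tube, rad: 0 = bottomed out (hard stop), grows as the cap is unscrewed (counter-clockwise from above), 6.3 rad per turn, upper stop 4.6. It starts between 2 and 3.6. Stiff: takes about 0.15 N m and stays where it is left. With the brake on, the tube itself still has about 0.1 rad of play
- brake (a joint): Brake lever, rad: 0 = raised (off, handle slopes up at 0.6 rad), 0.6 = fully down at its stop, handle level (on: its round nose stands between two lugs). Takes 5 to 10 N down on its pad and stays where it is left; should the nose meet a lug end squarely (stuck half-way), turn the tube a little by its cap. Hinge axis level, along the chuck's x, 64 mm to +y of the spindle axis, 60 mm up
- brake_pad (a point): Centre of the top face of the black pad (26 x 30 mm) at the outer end of the brake lever, 70 mm out from the hinge: press here, downwards. It swings from about 105 mm above the table (raised, 118 mm from the spindle axis) to 67 mm (fully down, 134 mm from the spindle axis)
- post_holder: Bystander: black post holder 25 x 40 x 50 mm standing to the -y side of the spindle; leave alone
- sensor_puck: Bystander: black disc-shaped sensor head, 41 mm across, 15 mm high; leave alone
- battery_9v: Bystander: block battery 18 x 32 x 48 mm, standing; leave alone
- hex_key: Bystander: black angled hex key, 88 mm long, lying; leave alone
- screwdriver_2: Bystander: screwdriver, 161 mm long, lying; leave alone
- lens_tissue: Bystander: flat pack 96 x 68 x 12 mm, lying; leave alone

How it is judged:
By the outcome, as a careful person would: the job done as asked, in the order asked, and still so for the second after the job is handed in, while the arm keeps its last pose, push and grip.
It also fails if it takes over 72 s, if anything falls off the work surface, if the arm or the gripper's body presses on something with over 40 N, if the wrist force passes 120 N, or if a joint passes its speed limit or range.

## Working session

There is one attempt and no reset: what is moved stays moved. The work goes in short steps, Python scripts to look and compute and a tool call to move; the robot and the scene stay as the last step left them, time stands still between calls to the robot, and variables do not carry over. Pictures are saved under pics/ and viewed, at most 10 in all, crops included, and the job is handed in when it is done.

Besides the shell and the picture viewer there is one more tool, called as name(argument=value, ...) on one line, values as JSON. apply_moves: Moves the arm, as the interface text tells. Shift numbers are shares of 0.03 m and turn numbers shares of 0.12 rad, none past 1 either way. Its arguments: {"type":"object","properties":{"rows":{"type":"array"},"claw":{"type":"number"},"grip_force":{"type":"number"}},"required":["rows"]}

```bash
ls; mkdir -p pics; cat > h.py <<'E'
import numpy as np, cv2
from scipy.spatial.transform import Rotation as R
from cell import ctrl, vision, job
def cam(n): return vision.read_camera(n)
def save(c,name): cv2.imwrite('pics/'+name,c['img'][:,:,::-1])
def pts(c,uv):
    d=cv2.undistortPoints(np.float64(uv).reshape(-1,1,2),np.array(c['intrinsics']),np.array(c['distortion'])).reshape(-1,2)
    r=np.c_[d[:,0],-d[:,1],-np.ones(len(d))]
    return r@R.from_quat(c['orientation']).as_matrix().T
def plane(c,uv,z):
    r=pts(c,uv);o=np.array(c['origin']); return o+r*((z-o[2])/r[:,2])[:,None]
def dep(c,uv):
    uv=np.int32(np.round(uv)).reshape(-1,2); return np.array(c['origin'])+pts(c,uv)*c['depth'][uv[:,1],uv[:,0]][:,None]
def cloud(c):
    v,u=np.mgrid[0:420,0:560]; return dep(c,np.c_[u.ravel(),v.ravel()]).reshape(420,560,3)
E
python3 - <<'E'
from h import *
a=cam('scene');b=cam('top');w=cam('wrist')
for c,n in((a,'s'),(b,'t'),(w,'w')):
    print(n,c['origin'],c['orientation'],c['intrinsics'][0],c['distortion'])
    np.savez(f'{n}.npz',**{k:np.array(v) for k,v in c.items()})
cv2.imwrite('pics/all.png',cv2.resize(np.vstack([np.hstack([a['img'],b['img']]),np.hstack([w['img'],w['img']*0])])[:,:,::-1],(800,600)))
save(b,'top.png')
print(ctrl.observe())
E
```

```text
pics
s [-0.2226597  -0.58219189  0.50186823] [ 0.50131755 -0.2296712  -0.36577334  0.74976111] [496.82495275   0.         277.7799394 ] [0.02280014 0.         0.         0.         0.        ]
t [0.38515714 0.03053134 1.31543755] [-0.04294658  0.04421168  0.71362643 -0.6978096 ] [516.44833372   0.         276.2015988 ] [-0.01892826  0.          0.          0.          0.        ]
w [0.05910037 0.52628904 0.37192037] [-0.10790583 -0.08372226  0.61140827  0.77944008] [306.06989368   0.         285.11573675] [-0.00606545  0.          0.          0.          0.        ]
{'time': 0.15, 'q': array([1.20220604e+00, 4.86246680e-02, 9.79336269e-02, 1.62201038e+00,
       3.58476512e-06, 1.44298518e+00]), 'dq': array([ 0.00148932, -0.00318103,  0.0046036 ,  0.00059813,  0.00033729,
        0.00050705]), 'tau': array([ 1.48224179e-03, -3.39258814e+01,  3.20424485e+01,  1.53907249e-02,
       -1.59819660e-04,  2.73465496e-06]), 'tool_pos': array([0.1250439 , 0.5094259 , 0.24905104]), 'tcp_rot': array([ 1.20098912e-01,  9.92761474e-01, -9.22916108e-04, -2.35740169e-04]), 'force': array([ 0.19780179, -0.93617564, -0.12943966]), 'ft_torque': array([-0.01968693, -0.00857264,  0.0259107 ]), 'grip_force': 0.0, 'opening': 0.08567184652198931}
```

View pics/all.png

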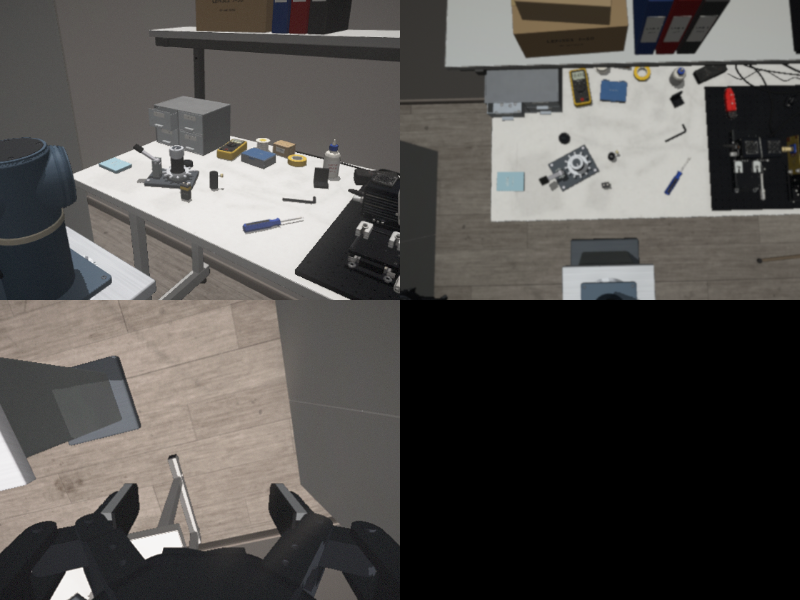

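View pics/top.png

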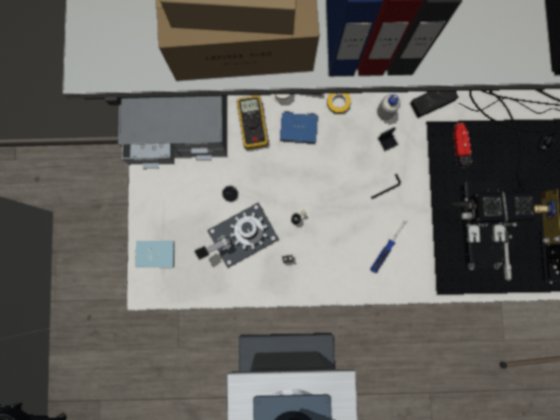

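The top view shows the spindle's cap at about (247,230) and the brake pad at about (203,253). The post holder is at (297,218), the puck at (230,193) and the battery at (289,260).

```bash
python3 - <<'E'
from h import *
L=lambda n:dict(np.load(n+'.npz'))
t=L('t');s=L('s')
P=cloud(t); S=cloud(s)
for nm,uv in dict(cap=(247,230),pad=(203,253),post=(297,218),puck=(230,193),bat=(289,260)).items(): print(nm,dep(t,[uv])[0].round(4))
p0=dep(t,[(247,230)])[0]
for nm,C in(('t',P),('s',S)):
    d=np.hypot(C[...,0]-p0[0],C[...,1]-p0[1]); m=(d<.05)&(C[...,2]>.088)&(C[...,2]<.2)
    q=C[m]; print(nm,'cap',m.sum(),q.mean(0).round(4),q.min(0).round(4),q.max(0).round(4), np.percentile(q[:,2],[50,80,95]).round(4))
    for zt in (.095,.1,.105): 
        k=q[q[:,2]>zt]; 
        if len(k): print(zt,len(k),((k.min(0)+k.max(0))/2).round(4))
pp=dep(t,[(203,253)])[0]
for C in(P,S):
    d=np.hypot(C[...,0]-pp[0],C[...,1]-pp[1]); m=(d<.03)&(C[...,2]>.06)&(C[...,2]<.2);q=C[m];print('pad',m.sum(),q.mean(0),q.min(0),q.max(0))
A=cv2.resize(t['img'][175:280,180:320],(560,420),interpolation=cv2.INTER_CUBIC)
uv=np.argwhere((np.hypot(S[...,0]-p0[0],S[...,1]-p0[1])<.17)&(S[...,2]>.02)); print(uv.min(0),uv.max(0))
v,u=uv.min(0); 
B=cv2.resize(s['img'][190:290,170:320],(600,400),interpolation=cv2.INTER_CUBIC)
cv2.imwrite('pics/a.png',A[:,:,::-1]);cv2.imwrite('pics/b.png',B[:,:,::-1])
E
```

```text
cap [0.4966 0.0962 0.1063]
pad [0.4452 0.2006 0.1009]
post [ 0.5347 -0.0268 -0.0026]
puck [0.6014 0.1434 0.0107]
bat [ 0.426  -0.0022  0.0479]
t cap 290 [0.5012 0.0958 0.1077] [0.4801 0.0749 0.0881] [0.5229 0.1173 0.115 ] [0.1083 0.1104 0.1122]
0.095 285 [0.5015 0.0961 0.105 ]
0.1 280 [0.5015 0.0961 0.1076]
0.105 248 [0.5015 0.0961 0.11  ]
s cap 304 [0.4935 0.0912 0.1021] [0.4767 0.0751 0.0881] [0.5219 0.1208 0.1113] [0.1041 0.1085 0.1099]
0.095 240 [0.4997 0.098  0.1032]
0.1 189 [0.4997 0.0984 0.1057]
0.105 142 [0.4997 0.0986 0.1082]
pad 185 [0.44845899 0.19834027 0.09949633] [0.4309316  0.17445194 0.07805802] [0.46463931 0.22079311 0.11500993]
pad 184 [0.4457484  0.1951228  0.09527391] [0.42755131 0.17320733 0.0696465 ] [0.46319122 0.21687978 0.11119231]
[201 186] [271 311]
```

View pics/a.png

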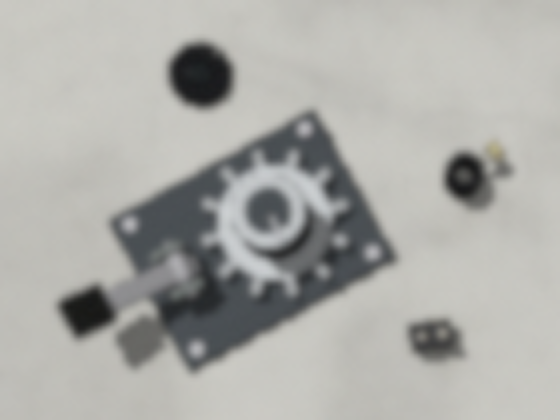

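View pics/b.png

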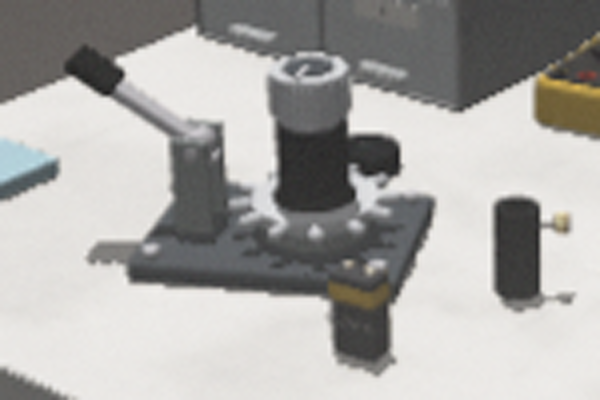

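The crops show the brake lever raised with its pad at top-view pixel (201,253), which is world (0.447, 0.200, 0.10). The cap axis is at world (0.501, 0.097), with its top at about z = 0.109. The lever points along (-0.46, 0.89). I'll move over to the pad with the fingers shut.

apply_moves(rows=[-0.8,-0.46,0,0,0,-1,-0.8,-0.46,0,0,0,1,-0.8,-0.46,0,0,0,0,-0.8,-0.46,0,0,0,0,-0.8,-0.46,0,0,0,0], claw=0, grip_force=30)

```text
time: 0.57
tool_pos: [0.228, 0.4157, 0.2496]
tcp_rot: [0.12, 0.993, -0.0, -0.0]
force: [0.3, 0.1, 0.1]
opening: 0.0257
grip_force: 0.0
```

apply_moves(rows=[-0.8,-0.46,0,0,0,0,-0.8,-0.46,0,0,0,0,-0.8,-0.46,0,0,0,0,-0.8,-0.46,0,0,0,0,-0.8,-0.46,0,0,0,0])

```text
time: 0.98
tool_pos: [0.3282, 0.3199, 0.2497]
tcp_rot: [0.12, 0.993, -0.0, -0.0]
force: [0.2, 0.8, 0.0]
opening: -0.0001
grip_force: 0.0
```

apply_moves(rows=[-0.8,-0.46,0,0,0,0,-0.8,-0.46,0,0,0,0,-0.8,-0.46,0,0,0,0,-0.8,-0.46,0,0,0,0,-0.8,-0.46,0,0,0,0])

```text
time: 1.4
tool_pos: [0.4282, 0.2243, 0.2496]
tcp_rot: [0.12, 0.993, -0.0, -0.0]
force: [-0.4, 0.7, 0.8]
opening: 0.0001
grip_force: 0.0
```

```bash
cat >> h.py <<'E'
def go(pos,wz=0,lead=None):
    "tool-axis shift left to pos, in shares of 0.03 m"
    o=ctrl.observe(); M=R.from_quat(o['tcp_rot'])
    print('t',round(o['time'],2),'tcp',o['tool_pos'].round(4),'q',o['q'].round(3),'F',o['force'].round(1),'T',o['ft_torque'].round(2),'open',round(o['opening'],4),'grip',round(o['grip_force'],1))
    print('toolx yaw',np.arctan2(*M.as_matrix()[[1,0],0]).round(4),'tilt z',M.as_matrix()[:,2].round(4))
    if pos is not None: print('shares',(M.inv().apply(np.array(pos)-o['tool_pos'])/.03).round(2))
E
python3 -c "
from h import *
go([.447,.201,.16])"
```

```text
t 1.4 tcp [0.4282 0.2243 0.2496] q [ 0.344 -0.059 -0.009  1.622  0.     0.585] F [-0.4  0.7  0.8] T [-0.02 -0.08  0.06] open 0.0001 grip 0.0
toolx yaw 2.9006 tilt z [-6.e-04 -1.e-04 -1.e+00]
shares [-0.79 -0.6   2.99]
```

apply_moves(rows=[-0.8,-0.6,0,0,0,0,0,0,0.5,0,0,-1,0,0,0.5,0,0,-1,0,0,0.5,0,0,-1,0,0,0.5,0,0,-1])

```text
time: 1.82
tool_pos: [0.4466, 0.2019, 0.189]
tcp_rot: [-0.122, 0.993, -0.0, -0.0]
force: [-0.1, -0.1, -0.2]
opening: 0.0002
grip_force: 0.0
```

apply_moves(rows=[0,0,0.4,0,0,-1,0,0,0,0,0,-1,0,0,0,0,0,0])

```text
time: 2.07
tool_pos: [0.4455, 0.2019, 0.1763]
tcp_rot: [-0.238, 0.971, -0.0, -0.002]
force: [0.1, -0.1, 1.2]
opening: 0.0002
grip_force: 0.0
```

```bash
python3 -c "
from h import *
go([.446,.202,.125])
w=cam('wrist');save(w,'w1.png')"
```

```text
t 2.07 tcp [0.4455 0.2019 0.1763] q [ 0.288 -0.046 -0.141  1.479 -0.    -0.193] F [ 0.1 -0.1  1.2] T [-0.03  0.03 -0.01] open 0.0002 grip 0.0
toolx yaw -2.6605 tilt z [-0.0033 -0.001  -1.    ]
shares [-0.02 -0.01  1.71]
```

View pics/w1.png

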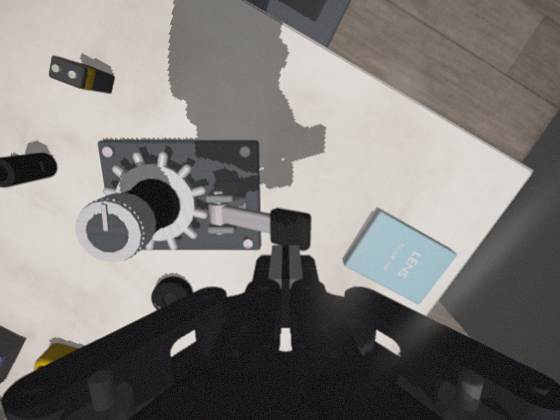

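The wrist view shows the pad at (291,228), just ahead of the shut fingertips, the cap top at (109,231) and the bar pointing to (105,208).

```bash
python3 -c "
from h import *
w=cam('wrist')
print(dep(w,[(291,228),(280,228),(303,228),(291,215),(109,231),(85,231),(109,205),(105,215),(225,212),(215,203)]).round(4))
C=cloud(w);m=(C[...,2]>.10)&(C[...,2]<.13)&(np.hypot(C[...,0]-.5,C[...,1]-.097)<.04);q=C[m]
print(len(q),q.min(0),q.max(0),(q.min(0)+q.max(0))/2,np.percentile(q[:,2],[10,50,90]))
print(plane(w,[(105,208),(109,231)],.11))
"
```

```text
[[0.445  0.2062 0.1055]
 [0.3859 0.171  0.3003]
 [0.4399 0.2123 0.1103]
 [0.4369 0.2019 0.1055]
 [0.501  0.0993 0.1095]
 [0.5096 0.0842 0.1075]
 [0.4847 0.0929 0.1078]
 [0.4907 0.094  0.111 ]
 [0.4685 0.1603 0.0679]
 [0.4663 0.15   0.065 ]]
3530 [0.47929474 0.07612186 0.10000213] [0.52411464 0.12134014 0.1114075 ] [0.50170469 0.098731   0.10570481] [0.10523816 0.10795856 0.10936949]
[[0.48670967 0.09211972 0.11      ]
 [0.50066582 0.09948762 0.11      ]]
```

apply_moves(rows=[0,0,0.5,0,0,0,0,0,0.5,0,0,0,0,0,0.2,0,0,0,0,0,0.2,0,0,0])

```text
time: 2.5
tool_pos: [0.4465, 0.2023, 0.1357]
tcp_rot: [-0.237, 0.972, -0.0, -0.0]
force: [-0.4, -0.1, -0.3]
opening: -0.0
grip_force: 0.0
```

apply_moves(rows=[0,0.05,0.2,0,0,0,0,0.05,0.2,0,0,0,0,0.07,0.15,0,0,0,0,0.07,0.15,0,0,0,0,0.06,0.15,0,0,0])

```text
time: 2.92
tool_pos: [0.4432, 0.2112, 0.1121]
tcp_rot: [-0.237, 0.971, 0.001, 0.001]
force: [-1.1, 1.0, 5.5]
opening: -0.0
grip_force: 2.4
```

apply_moves(rows=[0,0.05,0.15,0,0,0,0,0.04,0.15,0,0,0,0,0.03,0.15,0,0,0])

```text
time: 3.17
tool_pos: [0.4415, 0.2149, 0.0987]
tcp_rot: [-0.237, 0.971, 0.001, 0.002]
force: [-2.1, 2.3, 6.0]
opening: 0.0
grip_force: 2.5
```

Pressing at about 6 N as expected; continue to the stop.

apply_moves(rows=[0,0.02,0.12,0,0,0,0,0.0,0.1,0,0,0,0,0,0.1,0,0,0])

```text
time: 3.42
tool_pos: [0.4412, 0.2156, 0.0889]
tcp_rot: [-0.238, 0.971, 0.001, 0.001]
force: [-1.4, 2.9, 5.3]
opening: 0.0001
grip_force: 2.4
```

apply_moves(rows=[0,0,0.06,0,0,0,0,0,0,0,0,0])

```text
time: 3.58
tool_pos: [0.4411, 0.215, 0.0864]
tcp_rot: [-0.238, 0.971, 0.001, 0.001]
force: [0.5, 1.4, 3.5]
opening: 0.0002
grip_force: 1.8
```

apply_moves(rows=[0,0,0.06,0,0,0,0,0,0.06,0,0,0,0,0,0,0,0,0])

```text
time: 3.83
tool_pos: [0.4414, 0.2149, 0.0853]
tcp_rot: [-0.237, 0.971, 0.001, 0.002]
force: [-5.4, 1.4, 14.3]
opening: 0.0003
grip_force: 7.3
```

apply_moves(rows=[0,0,0.06,0,0,0,0,0,0,0,0,0])

```text
time: 4.0
tool_pos: [0.4415, 0.215, 0.085]
tcp_rot: [-0.237, 0.971, 0.001, 0.002]
force: [-6.8, 1.2, 21.3]
opening: -0.0003
grip_force: 10.7
```

apply_moves(rows=[0,0,-0.5,0,0,0,0,0,-1,0,0,0,0,0,-1,0,0,-1,0,0,-0.4,0,0,-1,0,0,0,0,0,-1], claw=0.9)

```text
time: 4.42
tool_pos: [0.4429, 0.2139, 0.1711]
tcp_rot: [-0.41, 0.912, -0.001, 0.003]
force: [-0.5, -0.1, -0.5]
opening: 0.0607
grip_force: 0.0
```

```bash
python3 -c "
from h import *
go([.501,.098,.17])
w=cam('wrist');save(w,'w2.png')
C=cloud(w);d=np.array([-.461,.887]);r=(C[...,:2]-[.501,.098])@d; s=(C[...,:2]-[.501,.098])@[d[1],-d[0]]
m=(C[...,2]>.05)&(C[...,2]<.13)&(r>.115)&(r<.16)&(abs(s)<.025);q=C[m];print(m.sum(),q.mean(0) if m.any() else '',np.percentile(q[:,2],[5,50,95]), r[m].min(),r[m].max(),s[m].min(),s[m].max())
"
```

```text
t 4.42 tcp [0.4429 0.2139 0.1711] q [ 0.315 -0.049 -0.154  1.459 -0.002 -0.53 ] F [-0.5 -0.1 -0.5] T [ 0.02 -0.03  0.01] open 0.0607 grip 0.0
toolx yaw -2.2971 tilt z [ 7.e-03  1.e-04 -1.e+00]
shares [ 1.6  -4.01  0.05]
1316 [0.43961251 0.2152025  0.0652384 ] [0.0624531  0.06559832 0.06684003] 0.11503144230678368 0.14886922301243857 -0.012448491531665672 0.013605044905429766
```

View pics/w2.png

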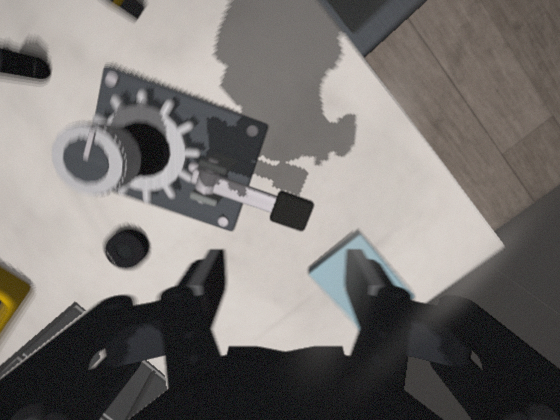

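The pad is now level, at (291,210) and z of about 0.066, with the nose between two lugs, so the brake is on. Next I go over the cap.

apply_moves(rows=[0.32,-0.8,0,0,0,0,0.32,-0.8,0,0,0,0,0.32,-0.8,0,0,0,0,0.32,-0.8,0,0,0,0,0.32,-0.8,0,0,0,0], claw=0.9)

```text
time: 4.88
tool_pos: [0.4973, 0.0964, 0.1657]
tcp_rot: [-0.406, 0.914, -0.0, -0.002]
force: [-0.3, 0.2, -0.3]
opening: 0.0766
grip_force: 0.0
```

apply_moves(rows=[0,0,0,0,0,-1,0,0,0,0,0,-1,0,0,0,0,0,-1,0,0,0,0,0,-1,0,0,0,0,0,-1])

```text
time: 5.3
tool_pos: [0.4969, 0.0972, 0.1655]
tcp_rot: [-0.66, 0.751, 0.0, -0.002]
force: [-0.6, 1.1, -0.5]
opening: 0.077
grip_force: 0.0
```

apply_moves(rows=[0,0,0,0,0,0,0,0,0,0,0,0])

```text
time: 5.47
tool_pos: [0.4971, 0.0976, 0.166]
tcp_rot: [-0.657, 0.754, 0.0, -0.001]
force: [-0.4, 0.2, 0.8]
opening: 0.0769
grip_force: 0.0
```

```bash
python3 -c "
from h import *
go([.501,.098,.096])
w=cam('wrist');save(w,'w3.png')
C=cloud(w);m=(C[...,2]>.10)&(C[...,2]<.12)&(np.hypot(C[...,0]-.501,C[...,1]-.098)<.03);q=C[m]
print(len(q),q.min(0),q.max(0),(q.min(0)+q.max(0))/2,np.percentile(q[:,2],[5,50,95]))
"
```

```text
t 5.47 tcp [0.4971 0.0976 0.166 ] q [ 6.200e-02  0.000e+00 -1.160e-01  1.457e+00 -1.000e-03 -1.372e+00] F [-0.4  0.2  0.8] T [ 0.01 -0.   -0.04] open 0.0769 grip 0.0
toolx yaw -1.7073 tilt z [-0.0022 -0.0011 -1.    ]
shares [-0.03 -0.13  2.33]
3704 [0.47975649 0.07541739 0.10000177] [0.52475453 0.11965656 0.11140162] [0.50225551 0.09753697 0.1057017 ] [0.10439467 0.10810863 0.1097181 ]
```

View pics/w3.png

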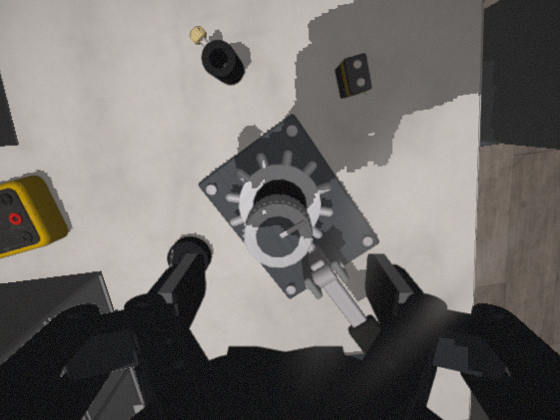

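The cap at about (280,233) sits between the open fingers. Centre, descend and grip.

apply_moves(rows=[0,-0.155,0,0,0,0,0,0,0.7,0,0,0,0,0,0.7,0,0,0,0,0,0.6,0,0,0,0,0,0.36,0,0,0])

```text
time: 5.93
tool_pos: [0.5013, 0.0973, 0.094]
tcp_rot: [-0.658, 0.753, 0.001, -0.001]
force: [-0.5, -0.3, -0.2]
opening: 0.0772
grip_force: 0.0
```

apply_moves(rows=[0,0,0,0,0,0,0,0,0,0,0,0,0,0,0,0,0,0,0,0,0,0,0,0,0,0,0,0,0,0], claw=0.4, grip_force=40)

```text
time: 6.35
tool_pos: [0.5021, 0.0976, 0.0977]
tcp_rot: [-0.659, 0.752, 0.0, -0.0]
force: [-5.0, -0.4, 3.5]
opening: 0.0431
grip_force: 40.7
```

```bash
python3 -c "
from h import *
go([.5018,.098,.0955])"
```

```text
t 6.35 tcp [0.5021 0.0976 0.0977] q [ 0.061  0.035 -0.218  1.318  0.    -1.378] F [-5.  -0.4  3.5] T [ 0.03  0.92 -0.02] open 0.0431 grip 40.7
toolx yaw -1.7025 tilt z [-2.e-04  2.e-04 -1.e+00]
shares [-0.01  0.01  0.07]
```

apply_moves(rows=[0,0.012,0,0,0,0.5,0,0,0.004,0,0,0.8,0,0,0.004,0,0,0.8,0,0,0.004,0,0,0.8,0,0,0.004,0,0,0.8], claw=0.3, grip_force=60)

```text
time: 6.77
tool_pos: [0.5019, 0.0977, 0.0974]
tcp_rot: [-0.475, 0.88, -0.0, 0.0]
force: [-5.6, -0.4, 4.3]
opening: 0.042
grip_force: 60.7
```

```bash
python3 -c "
from h import *
go(None)"
```

```text
t 6.77 tcp [0.5019 0.0977 0.0974] q [ 0.061  0.034 -0.219  1.317 -0.    -0.93 ] F [-5.6 -0.4  4.3] T [-0.02  1.    0.14] open 0.042 grip 60.7
toolx yaw -2.1506 tilt z [ 4.e-04 -0.e+00 -1.e+00]
```

apply_moves(rows=[0,0,0.004,0,0,0.8,0,0,0.004,0,0,0.8,0,0,0.004,0,0,0.8,0,0,0.004,0,0,0.8,0,0,0.004,0,0,0.8])

```text
time: 7.18
tool_pos: [0.5018, 0.0978, 0.0969]
tcp_rot: [-0.253, 0.968, 0.0, 0.0]
force: [-5.0, 0.3, 5.7]
opening: 0.0425
grip_force: 60.6
```

apply_moves(rows=[0,0,0.004,0,0,0.8,0,0,0.004,0,0,0.8,0,0,0.004,0,0,0.8,0,0,0.004,0,0,0.8,0,0,0.004,0,0,0.8])

```text
time: 7.6
tool_pos: [0.5017, 0.0979, 0.0964]
tcp_rot: [-0.016, 1.0, 0.0, 0.0]
force: [-5.3, 0.2, 5.1]
opening: 0.0423
grip_force: 60.6
```

apply_moves(rows=[0,0,0.004,0,0,0.8,0,0,0.004,0,0,0.8,0,0,0.004,0,0,0.8,0,0,0.004,0,0,0.8,0,0,0.004,0,0,0.5])

```text
time: 8.02
tool_pos: [0.5017, 0.0981, 0.096]
tcp_rot: [0.205, 0.979, 0.0, -0.0]
force: [-4.9, 1.6, 6.3]
opening: 0.0425
grip_force: 60.7
```

```bash
python3 -c "
from h import *
go(None)"
```

```text
t 8.02 tcp [0.5017 0.0981 0.096 ] q [ 6.100e-02  3.500e-02 -2.210e-01  1.314e+00  1.000e-03  4.730e-01] F [-4.9  1.6  6.3] T [0.11 1.25 0.12] open 0.0425 grip 60.7
toolx yaw 2.7295 tilt z [ 1.e-04  9.e-04 -1.e+00]
```

apply_moves(rows=[0,0,0.002,0,0,0.4,0,0,0.002,0,0,0.4,0,0,0.002,0,0,0.4,0,0,0.002,0,0,0.4,0,0,0.002,0,0,0.4])

```text
time: 8.43
tool_pos: [0.5017, 0.0981, 0.0958]
tcp_rot: [0.319, 0.948, 0.001, -0.0]
force: [-5.2, 1.5, 7.3]
opening: 0.0428
grip_force: 60.7
```

```bash
python3 -c "
from h import *
go(None)"
```

```text
t 8.43 tcp [0.5017 0.0981 0.0958] q [ 6.100e-02  3.500e-02 -2.220e-01  1.314e+00  1.000e-03  7.120e-01] F [-5.2  1.5  7.3] T [0.13 1.3  0.14] open 0.0428 grip 60.7
toolx yaw 2.4913 tilt z [ 2.e-04  1.e-03 -1.e+00]
```

apply_moves(rows=[0,0,0.002,0,0,0.4,0,0,0.002,0,0,0.4,0,0,0.002,0,0,0.4,0,0,0.002,0,0,0.4,0,0,0.002,0,0,0.4])

```text
time: 8.85
tool_pos: [0.5018, 0.0982, 0.0955]
tcp_rot: [0.431, 0.903, 0.001, -0.0]
force: [-6.0, 0.9, 6.7]
opening: 0.043
grip_force: 60.8
```

```bash
python3 -c "
from h import *
go(None)"
```

```text
t 8.85 tcp [0.5018 0.0982 0.0955] q [ 6.100e-02  3.500e-02 -2.220e-01  1.313e+00  1.000e-03  9.520e-01] F [-6.   0.9  6.7] T [0.17 1.26 0.1 ] open 0.043 grip 60.8
toolx yaw 2.2514 tilt z [ 4.0e-04  1.2e-03 -1.0e+00]
```

apply_moves(rows=[0,0,0.002,0,0,0.4,0,0,0.002,0,0,0.4,0,0,0.002,0,0,0.4,0,0,0.002,0,0,0.4,0,0,0.002,0,0,0.4])

```text
time: 9.27
tool_pos: [0.5018, 0.0983, 0.0953]
tcp_rot: [0.535, 0.845, 0.001, -0.0]
force: [-5.4, 1.1, 6.8]
opening: 0.042
grip_force: 60.8
```

```bash
python3 -c "
from h import *
go(None)"
```

```text
t 9.27 tcp [0.5018 0.0983 0.0953] q [ 6.100e-02  3.500e-02 -2.230e-01  1.313e+00  1.000e-03  1.192e+00] F [-5.4  1.1  6.8] T [0.2  1.29 0.18] open 0.042 grip 60.8
toolx yaw 2.0114 tilt z [ 4.0e-04  1.4e-03 -1.0e+00]
```

apply_moves(rows=[0,0,0.002,0,0,0.4,0,0,0.002,0,0,0.4,0,0,0.002,0,0,0.4,0,0,0.002,0,0,0.4,0,0,0.002,0,0,0.4])

```text
time: 9.68
tool_pos: [0.5019, 0.0984, 0.0951]
tcp_rot: [0.633, 0.774, 0.001, -0.0]
force: [-5.4, 1.5, 7.2]
opening: 0.0424
grip_force: 60.9
```

```bash
python3 -c "
from h import *
go(None)"
```

```text
t 9.68 tcp [0.5019 0.0984 0.0951] q [ 6.100e-02  3.500e-02 -2.230e-01  1.312e+00  1.000e-03  1.432e+00] F [-5.4  1.5  7.2] T [0.3  1.3  0.13] open 0.0424 grip 60.9
toolx yaw 1.7715 tilt z [ 7.0e-04  1.5e-03 -1.0e+00]
```

apply_moves(rows=[0,0,0.002,0,0,0.4,0,0,0.002,0,0,0.4,0,0,0.002,0,0,0.4,0,0,0.002,0,0,0.4,0,0,0.002,0,0,0.4])

```text
time: 10.1
tool_pos: [0.5018, 0.0983, 0.0948]
tcp_rot: [0.719, 0.695, 0.001, -0.0]
force: [-6.3, 0.3, 7.4]
opening: 0.0423
grip_force: 61.2
```

```bash
python3 -c "
from h import *
go(None)"
```

```text
t 10.1 tcp [0.5018 0.0983 0.0948] q [ 6.200e-02  3.500e-02 -2.230e-01  1.312e+00  1.000e-03  1.668e+00] F [-6.3  0.3  7.4] T [0.11 1.4  1.67] open 0.0423 grip 61.2
toolx yaw 1.5355 tilt z [ 5.e-04  9.e-04 -1.e+00]
```

Torque has jumped to 1.67 N m, so the cap has bottomed out. I'll unwind in small steps to find the zero-torque point and the play.

apply_moves(rows=[0,0,0,0,0,-0.1])

```text
time: 10.18
tool_pos: [0.5018, 0.0983, 0.0949]
tcp_rot: [0.715, 0.699, 0.001, -0.0]
force: [-5.7, 0.6, 8.2]
opening: 0.0424
grip_force: 61.2
```

```bash
python3 -c "
from h import *
go(None)"
```

```text
t 10.18 tcp [0.5018 0.0983 0.0949] q [ 6.200e-02  3.500e-02 -2.230e-01  1.312e+00  1.000e-03  1.655e+00] F [-5.7  0.6  8.2] T [0.11 1.34 1.16] open 0.0424 grip 61.2
toolx yaw 1.5487 tilt z [ 6.e-04  9.e-04 -1.e+00]
```

apply_moves(rows=[0,0,0,0,0,-0.1])

```text
time: 10.27
tool_pos: [0.5018, 0.0984, 0.0949]
tcp_rot: [0.71, 0.704, 0.001, -0.0]
force: [-6.4, 1.0, 7.1]
opening: 0.0425
grip_force: 61.2
```

```bash
python3 -c "
from h import *
go(None)"
```

```text
t 10.27 tcp [0.5018 0.0984 0.0949] q [ 6.200e-02  3.500e-02 -2.230e-01  1.312e+00  1.000e-03  1.642e+00] F [-6.4  1.   7.1] T [0.24 1.38 0.92] open 0.0425 grip 61.2
toolx yaw 1.5617 tilt z [ 6.e-04  1.e-03 -1.e+00]
```

apply_moves(rows=[0,0,0,0,0,-0.2])

```text
time: 10.35
tool_pos: [0.5019, 0.0984, 0.0949]
tcp_rot: [0.702, 0.712, 0.001, -0.0]
force: [-5.5, 1.4, 8.1]
opening: 0.0423
grip_force: 61.2
```

```bash
python3 -c "
from h import *
go(None)"
```

```text
t 10.35 tcp [0.5019 0.0984 0.0949] q [ 6.200e-02  3.500e-02 -2.230e-01  1.311e+00  1.000e-03  1.618e+00] F [-5.5  1.4  8.1] T [0.18 1.32 0.66] open 0.0423 grip 61.2
toolx yaw 1.585 tilt z [ 7.0e-04  1.2e-03 -1.0e+00]
```

apply_moves(rows=[0,0,0,0,0,-0.2])

```text
time: 10.43
tool_pos: [0.5019, 0.0984, 0.0949]
tcp_rot: [0.694, 0.72, 0.001, -0.0]
force: [-5.4, 0.6, 6.6]
opening: 0.0428
grip_force: 61.2
```

```bash
python3 -c "
from h import *
go(None)"
```

```text
t 10.43 tcp [0.5019 0.0984 0.0949] q [ 6.200e-02  3.500e-02 -2.230e-01  1.311e+00  1.000e-03  1.595e+00] F [-5.4  0.6  6.6] T [0.32 1.34 0.35] open 0.0428 grip 61.2
toolx yaw 1.6082 tilt z [ 8.0e-04  1.4e-03 -1.0e+00]
```

apply_moves(rows=[0,0,0,0,0,-0.2])

```text
time: 10.52
tool_pos: [0.5019, 0.0983, 0.0949]
tcp_rot: [0.685, 0.728, 0.001, -0.0]
force: [-5.3, 0.9, 7.2]
opening: 0.0426
grip_force: 61.2
```

```bash
python3 -c "
from h import *
go(None)"
```

```text
t 10.52 tcp [0.5019 0.0983 0.0949] q [ 6.200e-02  3.500e-02 -2.230e-01  1.311e+00  1.000e-03  1.572e+00] F [-5.3  0.9  7.2] T [0.23 1.35 0.18] open 0.0426 grip 61.2
toolx yaw 1.6314 tilt z [ 8.0e-04  1.4e-03 -1.0e+00]
```

apply_moves(rows=[0,0,0,0,0,-0.2])

```text
time: 10.6
tool_pos: [0.502, 0.0984, 0.0949]
tcp_rot: [0.677, 0.736, 0.001, -0.0]
force: [-5.4, 0.9, 7.4]
opening: 0.0426
grip_force: 61.2
```

```bash
python3 -c "
from h import *
go(None)"
```

```text
t 10.6 tcp [0.502  0.0984 0.0949] q [ 6.100e-02  3.500e-02 -2.230e-01  1.311e+00  1.000e-03  1.548e+00] F [-5.4  0.9  7.4] T [0.32 1.33 0.07] open 0.0426 grip 61.2
toolx yaw 1.6548 tilt z [ 8.0e-04  1.6e-03 -1.0e+00]
```

apply_moves(rows=[0,0,0,0,0,-0.2])

```text
time: 10.68
tool_pos: [0.502, 0.0983, 0.0949]
tcp_rot: [0.668, 0.744, 0.001, -0.0]
force: [-5.6, 1.0, 8.2]
opening: 0.0424
grip_force: 61.2
```

```bash
python3 -c "
from h import *
go(None)"
```

```text
t 10.68 tcp [0.502  0.0983 0.0949] q [ 0.061  0.035 -0.223  1.311  0.002  1.525] F [-5.6  1.   8.2] T [ 0.28  1.33 -0.04] open 0.0424 grip 61.2
toolx yaw 1.6784 tilt z [ 8.0e-04  1.6e-03 -1.0e+00]
```

apply_moves(rows=[0,0,0,0,0,-0.2])

```text
time: 10.77
tool_pos: [0.502, 0.0983, 0.0949]
tcp_rot: [0.659, 0.752, 0.001, -0.0]
force: [-5.6, 1.2, 7.6]
opening: 0.0425
grip_force: 61.2
```

```bash
python3 -c "
from h import *
go(None)"
```

```text
t 10.77 tcp [0.502  0.0983 0.0949] q [ 0.061  0.035 -0.223  1.311  0.002  1.501] F [-5.6  1.2  7.6] T [ 0.29  1.38 -0.06] open 0.0425 grip 61.2
toolx yaw 1.7024 tilt z [ 8.0e-04  1.6e-03 -1.0e+00]
```

apply_moves(rows=[0,0,0,0,0,-0.2])

```text
time: 10.85
tool_pos: [0.502, 0.0984, 0.0949]
tcp_rot: [0.65, 0.76, 0.001, -0.0]
force: [-5.6, 1.2, 8.0]
opening: 0.0428
grip_force: 61.2
```

```bash
python3 -c "
from h import *
go(None)"
```

```text
t 10.85 tcp [0.502  0.0984 0.0949] q [ 0.061  0.035 -0.223  1.311  0.002  1.477] F [-5.6  1.2  8. ] T [ 0.23  1.36 -0.01] open 0.0428 grip 61.2
toolx yaw 1.7264 tilt z [ 8.0e-04  1.6e-03 -1.0e+00]
```

apply_moves(rows=[0,0,0,0,0,-0.3])

```text
time: 10.93
tool_pos: [0.5019, 0.0983, 0.0949]
tcp_rot: [0.636, 0.772, 0.001, -0.0]
force: [-5.6, 1.8, 7.4]
opening: 0.0425
grip_force: 61.2
```

```bash
python3 -c "
from h import *
go(None)"
```

```text
t 10.93 tcp [0.5019 0.0983 0.0949] q [ 0.061  0.035 -0.223  1.312  0.002  1.44 ] F [-5.6  1.8  7.4] T [ 0.24  1.35 -0.  ] open 0.0425 grip 61.2
toolx yaw 1.7626 tilt z [ 8.0e-04  1.6e-03 -1.0e+00]
```

apply_moves(rows=[0,0,0,0,0,-0.2])

```text
time: 11.02
tool_pos: [0.5019, 0.0983, 0.0949]
tcp_rot: [0.627, 0.779, 0.001, -0.0]
force: [-5.1, 2.4, 9.0]
opening: 0.0423
grip_force: 61.2
```

```bash
python3 -c "
from h import *
go(None)"
```

```text
t 11.02 tcp [0.5019 0.0983 0.0949] q [ 0.061  0.035 -0.223  1.312  0.002  1.416] F [-5.1  2.4  9. ] T [ 0.22  1.4  -0.01] open 0.0423 grip 61.2
toolx yaw 1.7868 tilt z [ 7.0e-04  1.6e-03 -1.0e+00]
```

apply_moves(rows=[0,0,0,0,0,-0.2])

```text
time: 11.1
tool_pos: [0.5019, 0.0983, 0.0949]
tcp_rot: [0.618, 0.787, 0.001, -0.0]
force: [-5.3, 2.5, 7.4]
opening: 0.0428
grip_force: 61.2
```

```bash
python3 -c "
from h import *
go(None)"
```

```text
t 11.1 tcp [0.5019 0.0983 0.0949] q [ 0.061  0.035 -0.223  1.311  0.002  1.393] F [-5.3  2.5  7.4] T [ 0.31  1.37 -0.  ] open 0.0428 grip 61.2
toolx yaw 1.8103 tilt z [ 7.0e-04  1.6e-03 -1.0e+00]
```

apply_moves(rows=[0,0,0,0,0,-0.2])

```text
time: 11.18
tool_pos: [0.5019, 0.0984, 0.0949]
tcp_rot: [0.608, 0.794, 0.001, -0.0]
force: [-6.0, 1.2, 7.6]
opening: 0.0428
grip_force: 61.2
```

```bash
python3 -c "
from h import *
go(None)"
```

```text
t 11.18 tcp [0.5019 0.0984 0.0949] q [ 0.061  0.035 -0.223  1.312  0.002  1.369] F [-6.   1.2  7.6] T [ 0.27  1.37 -0.  ] open 0.0428 grip 61.2
toolx yaw 1.8344 tilt z [ 7.0e-04  1.6e-03 -1.0e+00]
```

apply_moves(rows=[0,0,0,0,0,-0.2])

```text
time: 11.27
tool_pos: [0.5019, 0.0983, 0.0949]
tcp_rot: [0.598, 0.801, 0.001, -0.0]
force: [-4.9, 1.6, 8.6]
opening: 0.0425
grip_force: 61.2
```

```bash
python3 -c "
from h import *
go(None)"
```

```text
t 11.27 tcp [0.5019 0.0983 0.0949] q [ 0.061  0.035 -0.223  1.312  0.002  1.345] F [-4.9  1.6  8.6] T [ 0.26  1.37 -0.02] open 0.0425 grip 61.2
toolx yaw 1.8584 tilt z [ 7.0e-04  1.6e-03 -1.0e+00]
```

apply_moves(rows=[0,0,0,0,0,-0.2])

```text
time: 11.35
tool_pos: [0.5019, 0.0983, 0.0949]
tcp_rot: [0.589, 0.808, 0.001, -0.0]
force: [-5.7, 1.6, 7.5]
opening: 0.0427
grip_force: 61.2
```

```bash
python3 -c "
from h import *
go(None)"
```

```text
t 11.35 tcp [0.5019 0.0983 0.0949] q [ 0.061  0.035 -0.223  1.312  0.002  1.321] F [-5.7  1.6  7.5] T [ 0.23  1.35 -0.12] open 0.0427 grip 61.2
toolx yaw 1.8819 tilt z [ 7.0e-04  1.6e-03 -1.0e+00]
```

apply_moves(rows=[0,0,0,0,0,-0.2])

```text
time: 11.43
tool_pos: [0.5019, 0.0983, 0.0949]
tcp_rot: [0.579, 0.815, 0.001, -0.0]
force: [-6.5, 1.5, 7.4]
opening: 0.0426
grip_force: 61.2
```

```bash
python3 -c "
from h import *
go(None)"
```

```text
t 11.43 tcp [0.5019 0.0983 0.0949] q [ 0.061  0.035 -0.223  1.312  0.002  1.297] F [-6.5  1.5  7.4] T [ 0.28  1.47 -0.18] open 0.0426 grip 61.2
toolx yaw 1.9058 tilt z [ 7.0e-04  1.6e-03 -1.0e+00]
```

apply_moves(rows=[0,0,0,0,0,-0.2])

```text
time: 11.52
tool_pos: [0.5019, 0.0983, 0.095]
tcp_rot: [0.569, 0.822, 0.001, -0.0]
force: [-5.8, 1.8, 7.5]
opening: 0.0424
grip_force: 61.2
```

```bash
python3 -c "
from h import *
go(None)"
```

```text
t 11.52 tcp [0.5019 0.0983 0.095 ] q [ 0.061  0.035 -0.223  1.312  0.002  1.273] F [-5.8  1.8  7.5] T [ 0.28  1.37 -0.18] open 0.0424 grip 61.2
toolx yaw 1.9298 tilt z [ 7.0e-04  1.6e-03 -1.0e+00]
```

```bash
python3 -c "
from h import *
w=cam('scene');t=cam('top');wr=cam('wrist')
B=cv2.resize(w['img'][190:290,170:320],(480,320),interpolation=cv2.INTER_CUBIC)
A=cv2.resize(t['img'][190:280,190:290],(320,288),interpolation=cv2.INTER_CUBIC)
A=cv2.copyMakeBorder(A,0,32,0,0,cv2.BORDER_CONSTANT)
W=cv2.resize(wr['img'][150:410,100:500],(400,260))
cv2.imwrite('pics/c.png',np.vstack([np.hstack([B,A]),np.hstack([W,np.zeros((260,400,3),np.uint8)])])[:,:,::-1])
"
```

```text
(no output)
```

View pics/c.png

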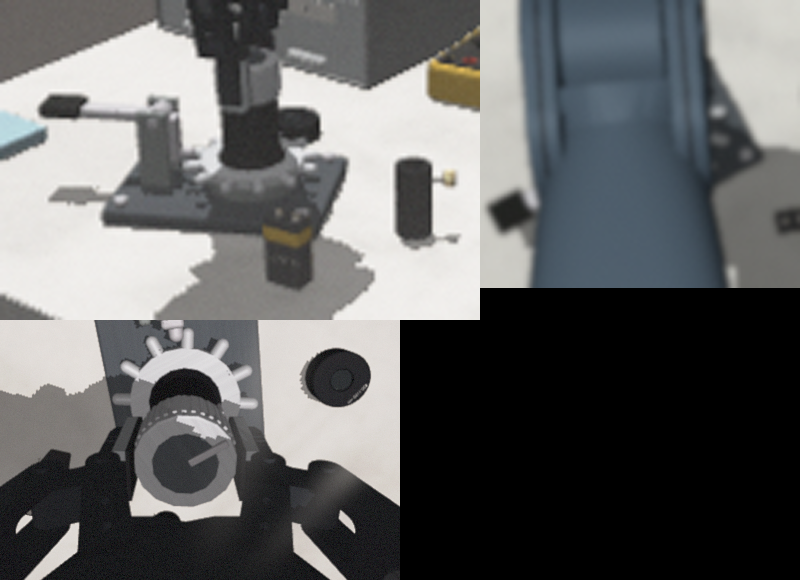

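The brake lever is still level (pad at (62,105) in the scene crop) and the cap is firmly held. The play ended and the thread started moving at yaw of about 1.89, so a quarter turn ends at about 3.46 and 1.53 rad remains.

apply_moves(rows=[0,0,-0.003,0,0,-0.8,0,0,-0.003,0,0,-0.8,0,0,-0.003,0,0,-0.8,0,0,-0.003,0,0,-0.8,0,0,-0.003,0,0,-0.8])

```text
time: 12.08
tool_pos: [0.5018, 0.0982, 0.0954]
tcp_rot: [0.356, 0.934, 0.001, -0.0]
force: [-6.5, 1.6, 8.7]
opening: 0.0423
grip_force: 61.2
```

apply_moves(rows=[0,0,-0.004,0,0,-0.8,0,0,-0.004,0,0,-0.8,0,0,-0.004,0,0,-0.8,0,0,-0.004,0,0,-0.8,0,0,-0.004,0,0,-0.8])

```text
time: 12.5
tool_pos: [0.5018, 0.098, 0.0959]
tcp_rot: [0.124, 0.992, 0.0, 0.0]
force: [-7.0, 1.2, 6.6]
opening: 0.0428
grip_force: 61.2
```

apply_moves(rows=[0,0,-0.004,0,0,-0.8,0,0,-0.004,0,0,-0.8,0,0,-0.004,0,0,-0.8,0,0,-0.004,0,0,-0.8,0,0,-0.004,0,0,-0.8])

```text
time: 12.92
tool_pos: [0.5018, 0.0979, 0.0964]
tcp_rot: [-0.116, 0.993, 0.0, 0.0]
force: [-6.1, 0.3, 5.8]
opening: 0.0425
grip_force: 61.1
```

apply_moves(rows=[0,0,-0.004,0,0,-0.4,0,0,0,0,0,-0.3,0,0,0,0,0,0])

```text
time: 13.17
tool_pos: [0.5018, 0.0978, 0.0965]
tcp_rot: [-0.155, 0.988, 0.0, 0.0]
force: [-6.3, 0.8, 6.7]
opening: 0.0425
grip_force: 61.1
```

```bash
python3 -c "
from h import *
go(None)
C=cloud(cam('scene'));d=np.array([-.461,.887]);r=(C[...,:2]-[.501,.098])@d; s=(C[...,:2]-[.501,.098])@[d[1],-d[0]]
m=(C[...,2]>.05)&(C[...,2]<.13)&(r>.115)&(r<.155)&(abs(s)<.02);q=C[m];print('pad',m.sum(),np.percentile(q[:,2],[50,95]))
"
```

```text
t 13.17 tcp [0.5018 0.0978 0.0965] q [ 0.061  0.034 -0.221  1.315  0.    -0.251] F [-6.3  0.8  6.7] T [ 0.06  1.21 -0.12] open 0.0425 grip 61.1
toolx yaw -2.8294 tilt z [ 4.e-04  5.e-04 -1.e+00]
pad 115 [0.06462268 0.06730428]
```

```bash
python3 -c "
from h import *
print(job.job_done())"
```

```text
the job is handed in; nothing more can be done
None
```

I pressed the brake fully down, screwed the cap to its stop and backed it off about a quarter turn (about 1.56 rad), and handed the job in at about 13 s with the cap still gripped and the brake on; no verdict came back.

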